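# Stand the compact patient monitor up on its fold-out leg

## Task

The compact patient monitor has been left lying on its screen on the table. Fold the leg on its back fully out, then stand the monitor up where it lies, on its lower edge and the leg, leaning back with its screen showing, and let go. The other unit in the same casing has no leg: it is a spare battery and is not wanted.

Things in the scene. Friction and masses are not known exactly. Their poses are not given: they have to be found in the camera images.
- monitor: Flat beige monitor 120 tall, 140 wide, 24 thick, 0.44 kg, leg on its back, handle at its top; lies screen down. Origin: centre of the screen face; x to its top edge, z out of its back. A rubber strip (radius 4, axis at x -60, z 4) is its lower edge at x -64. Set upright with the leg out it tips back onto it: x leans back 19 deg, origin 62 mm up, screen facing where the top pointed.
- stand (a joint): Hinge of the leg: 0 folded on the back, 0.7 rad fully out at a firm stop; starts 0 to 0.12. Stays where left (about 1 N at the foot moves it). Hinge line along the monitor's y at x 30, z 27 mm of its frame. Grey plate 36 wide, 4 thick, pointing to the lower edge when folded; the foot swings up off the back.
- stand_foot (a point): Centre of the foot at the leg's free end: black rubber disc 14 mm wide along the monitor's y (pinch it so), 22 mm diameter, 81 mm from the hinge line. Folded it is at x -50, y 0, z 37 mm of the monitor's frame, 2 mm clear of the back. With the monitor standing it is 11 mm above the table.
- handle_bar (a point): Middle of the handle's rubber bar, 12 mm thick, 90 long, along the monitor's y. Wire arms at y +-77 swing with light friction on pivots at x 50, z 13 mm of its frame, 50 mm from the bar. Starts sticking up from the back within 0.3 rad. Lifted by the bar, the monitor swings to hang lower edge down, about 165 mm from bar to lowest point.
Mind the look-alikes: they are no part of the job. What is shaped like the monitor but orange or purple is not meant.

How it is judged:
On the way:
1. the leg is folded out (0.5 rad or more) while the monitor still lies on its screen (value of joint stand above 0.5 rad and angle between monitor's own z axis and vertical below 0.35 rad), for 0.2 s.
At the end, for the whole second after the job is handed in: The leg is out (0.5 rad or more) and the monitor stands at rest on its lower edge and the leg: x axis within 28 degrees of vertical, leaning back 7 degrees or more (19 is normal), origin 45 to 80 mm above the table, foot centre below 20 mm, origin within 200 mm of its start (value of joint stand above 0.5 rad and angle between monitor's own x axis and vertical below 0.49 rad and angle between monitor's own z axis and vertical above 1.7 rad and height (world z) of monitor between 0.045 and 0.08 m and height (world z) of stand_foot below 0.02 m and distance of monitor from where it was at the start of the episode below 0.2 m and linear speed of monitor below 0.02 m/s and angular speed of monitor below 0.1 rad/s); the robot touches nothing.
It also fails if it takes over 53 s, if anything falls off the work surface, if the arm or the gripper's body presses on something with over 40 N, if the wrist force passes 120 N, or if a joint passes its speed limit or range.

## Robot

A 6-joint arm with a two-finger parallel gripper is mounted at the origin on the work surface. World frame = base frame: x ahead of the robot, y to its left, z up, the work surface at z = 0. Lengths are in m, angles in rad, forces in N, time in s.
With the tool pointing down it reaches from about 0.3 to 0.775 m from the base axis. Payload 14.6 kg.
Tool frame: the origin (TCP) lies on the centre line of the jaws, within the pads' length; the fingertips stand 19 mm ahead of it and the grasp point (between the pads) is the TCP (ctrl.tip_reach is the distance from the TCP to the fingertips, in m); x points along the fingers, y is the direction in which the jaws open and shut, and the axes are right-handed (so a half turn about x gives the same grasp; the last joint's range is limited). The gripper opens to 94 mm and grips with 3 to 60 N. Pads are 16 mm wide; open, the fingers measure 119 mm over their backs; the gripper's body (75 mm by 177 mm) begins 78 mm behind the grasp point.
Start: joints at [-1.302, 0.3, 1.521, -0, 1.321, -0.067], TCP at [0.181, -0.519, 0.224] pointing down, gripper open.
Joint ranges: [-3.03, 3.03], [-0.79, 2.21], [0.23, 2.52], [-1.04, 4.18], [0, 3.07], [-2.55, 2.55]. Speed limits (rad/s): [2.22, 2.22, 2.57, 3.14, 3.14, 3.14].

## Interface

Orientations are given as [roll, pitch, yaw] about the fixed x, y, z axes, in that order (R = Rz(yaw) Ry(pitch) Rx(roll)).
In Python, from station import ctrl, optics, models gives the robot as it stands. The module is installed in compiled form; this text tells all that it offers.
- The arm moves only by the tool arm_command, never from a script. Its argument "deltas" is a list of rows, each an object with "translation": the shift along the tool's x, y, z in units of 25 mm (1.0 is 25 mm), a list of three; "turn": the turn, a rotation vector about the tool's x, y, z in units of 5 degrees (1.0 is 5 degrees), a list of three. In form: [{"translation": [x, y, z], "turn": [rx, ry, rz]}, ...]. A call has 1 to 12 rows; each row is the pose to reach, as a shift and turn from the pose commanded when the call began, along the tool's axes at that moment; what a row does not reach only later rows make up. A row lasts 1/12 s, in which the tool goes at most 41.7 mm and 7.16 degrees, less where a joint would pass 70% of its speed; a pose out of reach is approached as far as the arm can. A call with a gripper value outside its range is refused whole. "gripper" is the finger opening in mm, from 0 to 94, set as the call begins (left out, the last holds). The fingers move at their own pace and stop on an object; "force" is the grip in N (left out, the last holds). Time passes only in rows, so rows that repeat a pose let the fingers close. It gives the time, the measured TCP pose, the force and the opening at its end, in the units of the state.
- ctrl.get_obs(): the state, without advancing time (a new reading comes with each control period).
- optics.camera(name): name is "scene" or "top"; returns the picture (384x512x3 uint8, red, green, blue); there is no depth.
- optics.get_calibration(name): a dict with "K" (3x3 intrinsics, pixels), "origin" and "orientation" of the camera in the world. Camera axes: x right, y down, z forward; pixel columns grow to the right and rows downward; lengths in m; the calibration is good to about 2 mm. A picture is of the moment at which its call begins. get_calibration takes no time and is no camera call.
- ctrl.hand_in(): hands the job in, once; it reports no verdict.
Trained networks look in the newest picture that a camera, given by its name, has taken for a name from the list of things; names that differ only in an ending like _2 or _b are one class to them, and where a whole thing is asked for, a point or a joint stands for the part that bears it (a point fixed in the world has none). Each returns a list of dicts, best first, with "score" (0 to 1); they miss things now and then, are a little off and sometimes report something else, mostly with a low value. They report only what shows in the picture. A call takes as long as a camera call. They do not tell look-alikes from the thing itself.
- models.look_for(target, camera): "box" ([left, top, right, bottom] in pixels, round what is visible of it).
- models.cut_out(target, camera): "pixels" (384x512 bool, what is visible of it) and "box" ([left, top, right, bottom] in pixels, round what is visible of it).
- models.mark_of(target, camera): "at" ([column, row] in pixels: a listed point, or the origin of a listed thing).
The state is a dict: "time_s": time; "qpos": joint angles; "joint_vel": joint speeds; "tau": joint torques, N m; "ee_pos": TCP position; "eef_rot": TCP orientation; "force": force on the tool from outside, world axes, zero at the start; "moment": the same for the moment, N m; "grip_width": finger opening in m.
Only numpy, scipy, OpenCV 4.12 (cv2) and the standard library are available. Lean on these libraries where they do the work, as an engineer would, in place of code of your own. Each camera call takes 0.05 s, during which the arm holds its last target.

## Working session

There is one attempt and no reset: what is moved stays moved. The work goes in short steps, Python scripts to look and compute and a tool call to move; the robot and the scene stay as the last step left them, time stands still between calls to the robot, and variables do not carry over. Pictures are saved under pics/ and viewed, and the job is handed in when it is done.

Besides the shell and the picture viewer there is one more tool, called after "Emit:" as name([rows], argument=value, ...), one row to a line, values as JSON. arm_command: Moves the arm, as the interface text tells. Its arguments: {"type":"object","properties":{"deltas":{"type":"array"},"gripper":{"type":"number"},"force":{"type":"number"}},"required":["deltas"]}

```bash
mkdir -p pics; cat > h.py <<'E'
import numpy as np,cv2
from station import ctrl,optics,models
def snap(c,fn):
    im=optics.camera(c); cv2.imwrite('pics/'+fn,im[:,:,::-1]); return im
E
python3 - <<'E'
from h import *
for c in ('scene','top'):
    snap(c,c+'0.png'); k=optics.get_calibration(c); print(c,k)
    for t in ('monitor','stand_foot','handle_bar'):
        print(t,[(np.round(m['at'],1),round(m['score'],2)) for m in models.mark_of(t,c)])
print(ctrl.get_obs(),ctrl.tip_reach)
E
```

```text
scene {'K': array([[434.53154097,   0.        , 255.2085544 ],
       [  0.        , 434.53154097, 188.35944737],
       [  0.        ,   0.        ,   1.        ]]), 'origin': array([1.25595892, 0.58176599, 0.81935795]), 'orientation': array([-2.22988155, -0.00290085,  2.03689655])}
monitor [(array([381.4, 278.2]), 0.8), (array([334.3, 184.7]), 0.72)]
stand_foot [(array([398.9, 281.8]), 0.98), (array([260.7, 217.3]), 0.88), (array([182.2, 172.5]), 0.7), (array([333.1, 181.8]), 0.48)]
handle_bar [(array([231.2, 223.6]), 0.85), (array([375.1, 244.6]), 0.84), (array([180.8, 151.3]), 0.76), (array([340.7, 157.8]), 0.55)]
top {'K': array([[423.37214404,   0.        , 259.72299613],
       [  0.        , 423.37214404, 191.54865243],
       [  0.        ,   0.        ,   1.        ]]), 'origin': array([0.26222219, 0.16252253, 1.43902461]), 'orientation': array([-3.02934529, -0.02090759, -1.56164995])}
monitor [(array([246.9, 167.4]), 0.91), (array([334.6, 212.8]), 0.85), (array([135.5, 171.5]), 0.66), (array([205.1, 265.6]), 0.63)]
stand_foot [(array([127.3, 155.9]), 0.81), (array([332.2, 
[... 215 characters left out ...]
array([206.6, 282.3]), 0.42)]
{'time_s': 0.4, 'qpos': array([-1.30158683e+00,  2.99977046e-01,  1.52106396e+00, -2.03113379e-05,
        1.32068653e+00, -6.65928220e-02]), 'joint_vel': array([-3.25266756e-04, -1.46791844e-03, -2.82819870e-06,  2.17211533e-04,
        3.56632683e-04, -4.98797533e-04]), 'tau': array([-3.95922307e-04, -5.31201124e+01, -3.52605307e+01,  7.08291912e-02,
        2.18821177e-02, -3.14204931e-05]), 'ee_pos': array([ 0.18122747, -0.5192508 ,  0.22437622]), 'eef_rot': array([-1.49251844,  1.57066001,  1.98488157]), 'force': array([ 0.31069948, -0.48966458, -0.21467787]), 'moment': array([ 0.02704352, -0.02385519,  0.00262261]), 'grip_width': 0.09380206948680087} 0.019
```

View pics/scene0.png

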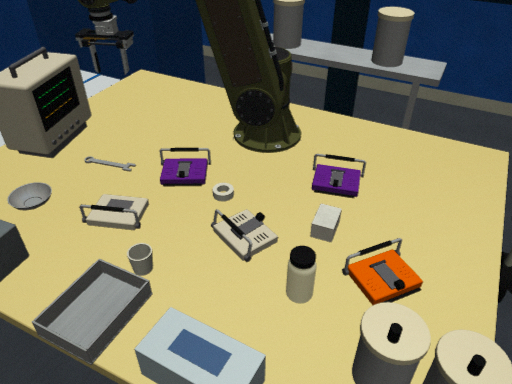

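View pics/top0.png

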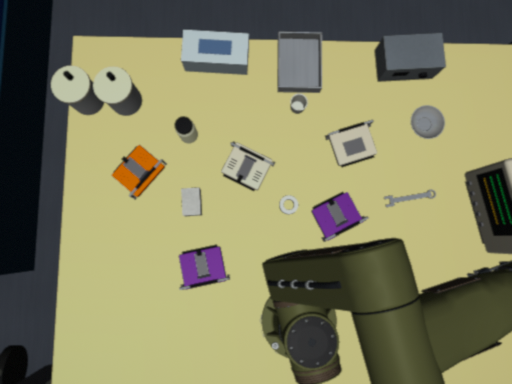

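The monitor is the beige unit with a leg, at scene (245,232) and top (247,167). The beige one at scene (115,210) has no leg, so it is the battery. I'll zoom in.

```bash
python3 - <<'E'
import cv2,numpy as np
a=cv2.imread('pics/scene0.png')[195:270,195:295]; b=cv2.imread('pics/top0.png')[130:205,205:295]
a=cv2.resize(a,None,fx=6,fy=6,interpolation=cv2.INTER_CUBIC)
b=cv2.resize(b,None,fx=6,fy=6,interpolation=cv2.INTER_CUBIC)
cv2.imwrite('pics/za.png',a);cv2.imwrite('pics/zb.png',b)
E
```

```text
(no output)
```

View pics/za.png

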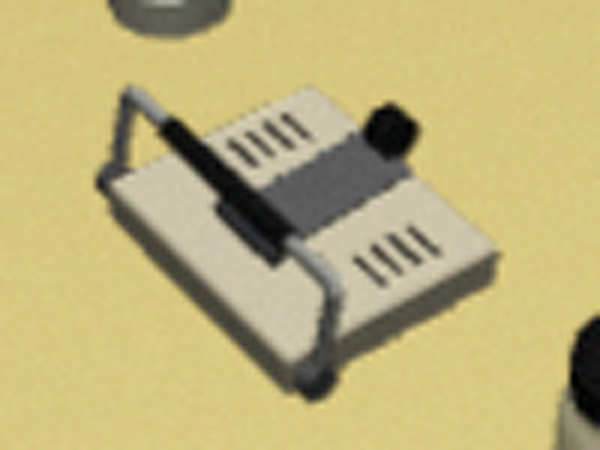

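View pics/zb.png

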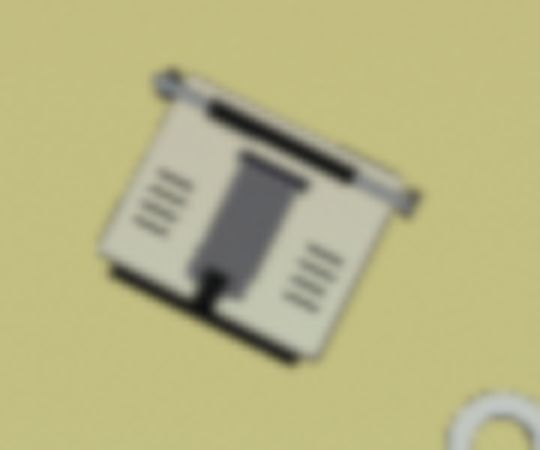

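```bash
cat >> h.py <<'E'
from scipy.spatial.transform import Rotation as Ro
from scipy.optimize import least_squares
CAL={c:optics.get_calibration(c) for c in ('scene','top')}
def proj(c,P):
    k=CAL[c]; R=Ro.from_euler('xyz',k['orientation']).as_matrix()
    q=(np.atleast_2d(P)-k['origin'])@R; q=q@k['K'].T
    return q[:,:2]/q[:,2:]
E
python3 - <<'E'
from h import *
off={'scene':(195,195),'top':(205,130)}
pk={'scene':[(498,252),(310,88),(105,183),(293,360),(391,132),(168,126),(292,240)],
'top':[(97,252),(317,358),(188,80),(405,180),(207,292),(212,108),(352,178)]}
sg={'scene':[1,-1,-1,1],'top':[1,-1,1,-1]}
bs={'scene':[-1,1],'top':[1,-1]}
def model(p,c):
    x,y,yaw,q,h=p[:5]
    s=sg[c]; xs=[-.06,-.06,.06,.06]
    P=[(xs[i],.07*s[i],.024) for i in range(4)]
    a=np.arctan2(.010,-.080)-q
    P.append((.03+.081*np.cos(a),0,.027+.081*np.sin(a)))
    for b in bs[c]: P.append((.05+.05*np.sin(h),b*.045,.013+.05*np.cos(h)))
    P=np.array(P); return Ro.from_euler('z',yaw).apply(P)+[x,y,0]
def f(p):
    r=[]
    for i,c in enumerate(pk):
        z=np.array(off[c])+(np.array(pk[c])+.5)/6-.5
        r.append(proj(c,model(p,c))+p[5+2*i:7+2*i]-z)
    return np.r_[np.concatenate(r).ravel(), p[5:]/1.0]
for y0 in (0.,1.5,3,-1.5):
  s=least_squares(f,[.4,.2,y0,.05,0,0,0,0,0]); print(s.cost,np.round(s.x,4))
  if s.cost<30: best=s
print(np.round(best.fun.reshape(-1,2),1).tolist())
P=model(best.x,'scene'); print(np.round(P,4))
E
```

```text
10.10345312561476 [ 0.51    0.1792 -0.4461  0.0878 -0.237  -0.3323  0.4306 -0.2724  0.1795]
10.103453125633099 [ 0.51    0.1792 -0.4461  0.0878 -0.237  -0.3323  0.4306 -0.2724  0.1795]
10.103453125617204 [ 0.51    0.1792  5.8371  0.0878 -0.237  -0.3323  0.4306 -0.2724  0.1795]
10.103453125808258 [ 0.51    0.1792 -0.4461  0.0878 -0.237  -0.3323  0.4306 -0.2724  0.1795]
[[1.5, -1.6], [0.8, -1.6], [-0.6, 0.1], [-1.1, 0.8], [-0.3, 0.3], [0.2, 0.8], [-0.1, 0.7], [-0.8, 0.8], [-0.2, 1.4], [-0.1, -1.7], [0.7, -0.5], [0.8, -0.5], [-0.6, 0.0], [0.5, 0.2], [-0.3, 0.4], [-0.3, 0.2]]
[[0.4861 0.2682 0.024 ]
 [0.4257 0.1419 0.024 ]
 [0.5339 0.0901 0.024 ]
 [0.5943 0.2164 0.024 ]
 [0.4656 0.2004 0.0441]
 [0.5251 0.1221 0.0616]
 [0.564  0.2033 0.0616]]
```

```bash
cat >> h.py <<'E'
MX,MY,YAW=.510,.1792,-.4461
Rm=Ro.from_euler('z',YAW).as_matrix()
def m2w(p): return Rm@np.array(p,float)+[MX,MY,0]
def pose():
    o=ctrl.get_obs(); return o['ee_pos'],Ro.from_euler('xyz',o['eef_rot']).as_matrix()
def delta(p,R,start=None):
    p0,R0=start or pose()
    t=R0.T@(np.array(p)-p0)/.025
    r=Ro.from_matrix(R0.T@R).as_rotvec()/np.radians(5)
    return np.round(t,3).tolist(),np.round(r,3).tolist()
def Rt(xw,yw):
    xw=np.array(xw,float);yw=np.array(yw,float); return np.c_[xw,yw,np.cross(xw,yw)]
E
python3 - <<'E'
from h import *
p,R=pose(); print(np.round(R,3)); o=ctrl.get_obs();print(o['qpos'])
a=lambda v:np.degrees(np.arctan2(v[1],v[0]))
print('tool y yaw',a(R[:,1]),'mon y',a(Rm[:,1]),'mon x',a(Rm[:,0]))
f=m2w([-.05,0,.04]);print(f)
for s in (1,-1): print(delta([.4656-.003,.2004,.12],Rt([0,0,-1],s*Rm[:,1])))
E
```

```text
[[-0.     0.33  -0.944]
 [ 0.    -0.944 -0.33 ]
 [-1.    -0.     0.   ]]
[-1.30158683e+00  2.99977046e-01  1.52106396e+00 -2.03113379e-05
  1.32068653e+00 -6.65928220e-02]
tool y yaw -70.75965614210953 mon y 64.44035275921398 mon x -25.559647240786024
[0.46489317 0.20077252 0.04      ]
([4.178, -23.469, -20.112], [-27.04, -0.002, 0.001])
([4.178, -23.469, -20.112], [8.96, 0.001, 0.001])
```

Emit:
arm_command([
  {"translation": [2.0,-23.47,-20.1],"turn": [-27.04,0,0]},
  {"translation": [2.0,-23.47,-20.1],"turn": [-27.04,0,0]},
  {"translation": [2.0,-23.47,-20.1],"turn": [-27.04,0,0]},
  {"translation": [2.0,-23.47,-20.1],"turn": [-27.04,0,0]},
  {"translation": [2.0,-23.47,-20.1],"turn": [-27.04,0,0]},
  {"translation": [2.0,-23.47,-20.1],"turn": [-27.04,0,0]},
  {"translation": [2.0,-23.47,-20.1],"turn": [-27.04,0,0]},
  {"translation": [2.0,-23.47,-20.1],"turn": [-27.04,0,0]},
  {"translation": [2.0,-23.47,-20.1],"turn": [-27.04,0,0]},
  {"translation": [2.0,-23.47,-20.1],"turn": [-27.04,0,0]},
  {"translation": [2.0,-23.47,-20.1],"turn": [-27.04,0,0]},
  {"translation": [2.0,-23.47,-20.1],"turn": [-27.04,0,0]},
], gripper=46, force=8)

```text
time_s: 1.4
ee_pos: [0.363, -0.0525, 0.1924]
eef_rot: [1.044, 1.57, -0.256]
force: [1.0, -1.1, -0.1]
grip_width: 0.0463
```

```bash
python3 - <<'E'
from h import *
p,R=pose();print(p,ctrl.get_obs()['qpos'])
print(delta([.4638,.2013,.115],Rt([0,0,-1],Rm[:,1])))
E
```

```text
[ 0.36302378 -0.05249053  0.19243458] [-2.43535158e-01 -8.95368707e-02  2.02952895e+00 -1.65976002e-05
  1.20035853e+00 -5.14509654e-01]
([3.099, 6.598, -8.704], [-9.783, 0.012, -0.008])
```

Emit:
arm_command([
  {"translation": [3.1,6.6,-8.7],"turn": [-9.78,0,0]},
  {"translation": [3.1,6.6,-8.7],"turn": [-9.78,0,0]},
  {"translation": [3.1,6.6,-8.7],"turn": [-9.78,0,0]},
  {"translation": [3.1,6.6,-8.7],"turn": [-9.78,0,0]},
  {"translation": [3.1,6.6,-8.7],"turn": [-9.78,0,0]},
  {"translation": [3.1,6.6,-8.7],"turn": [-9.78,0,0]},
  {"translation": [3.1,6.6,-8.7],"turn": [-9.78,0,0]},
  {"translation": [3.1,6.6,-8.7],"turn": [-9.78,0,0]},
  {"translation": [3.1,6.6,-8.7],"turn": [-9.78,0,0]},
  {"translation": [3.1,6.6,-8.7],"turn": [-9.78,0,0]},
])

```text
time_s: 2.23
ee_pos: [0.4648, 0.1982, 0.1147]
eef_rot: [-2.086, 1.57, -2.54]
force: [-0.6, -0.2, -0.3]
grip_width: 0.0462
```

```bash
python3 - <<'E'
from h import *
p,R=pose();print(p,ctrl.get_obs()['qpos'])
print(delta([.4638,.2013,.049],Rt([0,0,-1],Rm[:,1])))
im=snap('scene','s1.png'); cv2.imwrite('pics/s1z.png',cv2.resize(im[150:280,180:330,::-1],None,fx=4,fy=4,interpolation=cv2.INTER_CUBIC))
E
```

```text
[0.46481581 0.19817462 0.1146754 ] [ 3.30571337e-01  3.24834861e-01  1.76340350e+00 -1.21954278e-04
  1.05373551e+00 -7.86615815e-01]
([2.627, 0.095, -0.091], [-0.085, -0.002, 0.004])
```

View pics/s1z.png

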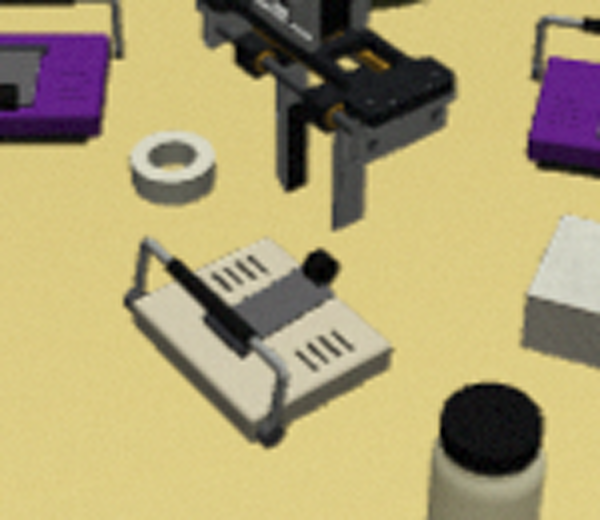

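The fingers (zoomed 290,180 and 345,220) straddle the foot (320,267) from above. Descending.

Emit:
arm_command([
  {"translation": [1.0,0,0],"turn": [0,0,0]},
  {"translation": [1.8,0,0],"turn": [0,0,0]},
  {"translation": [2.6,0,0],"turn": [0,0,0]},
  {"translation": [2.6,0,0],"turn": [0,0,0]},
])

```text
time_s: 2.62
ee_pos: [0.4636, 0.197, 0.0473]
eef_rot: [-2.347, 1.567, -2.802]
force: [0.0, 0.1, -0.5]
grip_width: 0.046
```

```bash
python3 - <<'E'
from h import *
print(pose()[0],delta([.4638,.2013,.049],Rt([0,0,-1],Rm[:,1])),ctrl.get_obs()['force'])
im=snap('scene','s2.png'); cv2.imwrite('pics/s2z.png',cv2.resize(im[170:270,190:320,::-1],None,fx=5,fy=5,interpolation=cv2.INTER_CUBIC))
im=snap('top','t2.png'); cv2.imwrite('pics/t2z.png',cv2.resize(im[120:220,190:320,::-1],None,fx=5,fy=5,interpolation=cv2.INTER_CUBIC))
E
```

```text
[0.46360201 0.19702054 0.04734325] ([-0.067, 0.157, -0.068], [-0.099, -0.032, 0.033]) [ 0.04621807  0.06976207 -0.53042636]
```

View pics/s2z.png

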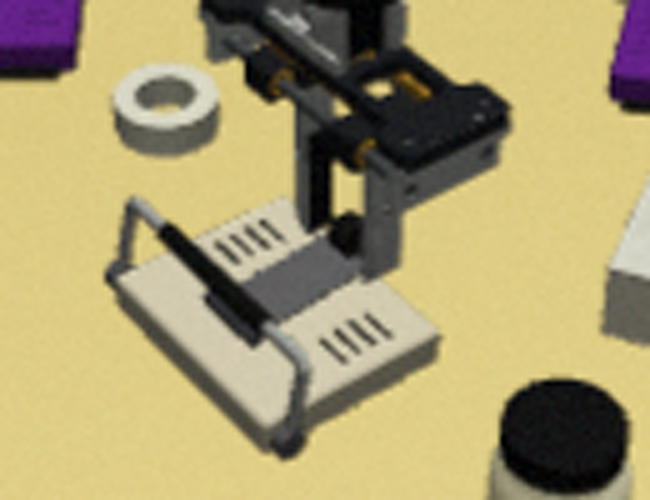

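The foot is between the fingers. I'll centre by 4 mm and close.

Emit:
arm_command([
  {"translation": [-0.07,0.16,-0.07],"turn": [-0.1,0,0]},
  {"translation": [-0.07,0.16,-0.07],"turn": [-0.1,0,0]},
  {"translation": [-0.07,0.16,-0.07],"turn": [-0.1,0,0]},
])

```text
time_s: 2.97
ee_pos: [0.4658, 0.2033, 0.0527]
eef_rot: [0.781, 1.569, 0.338]
force: [-0.4, -0.1, -0.7]
grip_width: 0.046
```

Emit:
arm_command([
  {"translation": [0,0,0],"turn": [0,0,0]},
  {"translation": [0,0,0],"turn": [0,0,0]},
  {"translation": [0,0,0],"turn": [0,0,0]},
  {"translation": [0,0,0],"turn": [0,0,0]},
  {"translation": [0,0,0],"turn": [0,0,0]},
  {"translation": [0,0,0],"turn": [0,0,0]},
], gripper=8, force=10)

```text
time_s: 3.47
ee_pos: [0.4652, 0.2029, 0.0514]
eef_rot: [-1.908, 1.571, -2.351]
force: [0.5, -0.9, 0.4]
grip_width: 0.035
```

```bash
python3 - <<'E'
from h import *
o=ctrl.get_obs();p,R=pose();print(p,np.round(R,3),o['force'],o['grip_width'])
H=m2w([.03,0,.027]); ax=Rm[:,1]
# rows: rotate tool rigidly about hinge
for q in np.linspace(.1,.64,6):
    Q=Ro.from_rotvec(ax*q).as_matrix()
    print(round(q,2),delta(H+Q@(p-H),Q@R),np.round(H+Q@(p-H),3))
E
```

```text
[0.46521155 0.20293456 0.05138482] [[-0.     0.429  0.903]
 [-0.     0.903 -0.429]
 [-1.    -0.    -0.   ]] [ 0.45189562 -0.93314098  0.3532855 ] 0.034966904757558176
0.1 ([-0.317, -0.0, 0.113], [-0.0, 1.146, 0.003]) [0.468 0.202 0.059]
0.21 ([-0.645, -0.001, 0.271], [-0.0, 2.383, 0.006]) [0.471 0.2   0.068]
0.32 ([-0.954, -0.001, 0.463], [-0.0, 3.621, 0.009]) [0.476 0.198 0.075]
0.42 ([-1.241, -0.002, 0.687], [-0.0, 4.859, 0.012]) [0.481 0.196 0.082]
0.53 ([-1.502, -0.002, 0.941], [-0.001, 6.096, 0.015]) [0.486 0.193 0.089]
0.64 ([-1.733, -0.003, 1.221], [-0.001, 7.334, 0.018]) [0.493 0.19  0.095]
```

Emit:
arm_command([
  {"translation": [0,0,0],"turn": [0,0,0]},
  {"translation": [0,0,0],"turn": [0,0,0]},
  {"translation": [0,0,0],"turn": [0,0,0]},
  {"translation": [0,0,0],"turn": [0,0,0]},
])

```text
time_s: 3.8
ee_pos: [0.4652, 0.2029, 0.0514]
eef_rot: [-1.975, 1.571, -2.419]
force: [-0.5, -0.6, 0.7]
grip_width: 0.035
```

```bash
python3 - <<'E'
from h import *
o=ctrl.get_obs();print(o['force'],o['grip_width'])
im=snap('scene','s3.png'); cv2.imwrite('pics/s3z.png',cv2.resize(im[170:270,190:320,::-1],None,fx=5,fy=5,interpolation=cv2.INTER_CUBIC))
E
```

```text
[-0.50817615 -0.56724854  0.74122549] 0.0350324754272704
```

View pics/s3z.png

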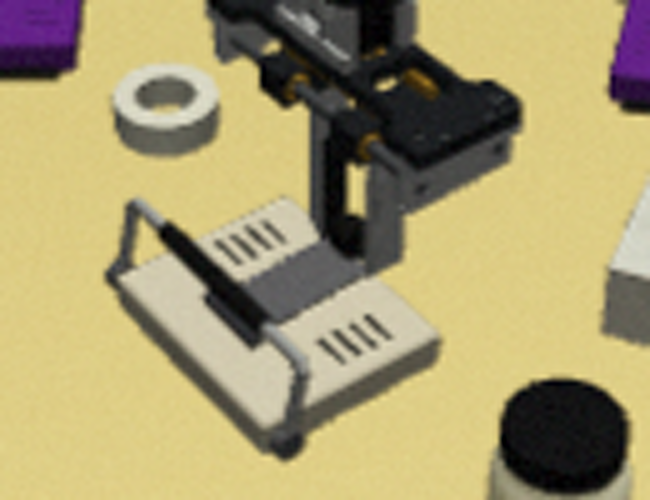

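The jaws stopped at 35 mm, on the 36 mm leg plate rather than the foot. I'll open, shift 6 mm outward and 4 mm up, and close again.

Emit:
arm_command([
  {"translation": [0,0,0],"turn": [0,0,0]},
  {"translation": [0,0,0],"turn": [0,0,0]},
  {"translation": [-0.1,0,-0.15],"turn": [0,0,0]},
  {"translation": [-0.16,0,-0.26],"turn": [0,0,0]},
  {"translation": [-0.16,0,-0.26],"turn": [0,0,0]},
  {"translation": [-0.16,0,-0.26],"turn": [0,0,0]},
], gripper=44)

```text
time_s: 4.35
ee_pos: [0.4593, 0.2059, 0.0556]
eef_rot: [0.845, 1.57, 0.402]
force: [0.1, -0.3, 0.0]
grip_width: 0.0441
```

Emit:
arm_command([
  {"translation": [0,0,0],"turn": [0,0,0]},
  {"translation": [0,0,0],"turn": [0,0,0]},
  {"translation": [0,0,0],"turn": [0,0,0]},
  {"translation": [0,0,0],"turn": [0,0,0]},
  {"translation": [0,0,0],"turn": [0,0,0]},
  {"translation": [0,0,0],"turn": [0,0,0]},
], gripper=8)

```text
time_s: 4.85
ee_pos: [0.4594, 0.2057, 0.0554]
eef_rot: [2.519, 1.571, 2.076]
force: [-0.0, 0.1, -0.9]
grip_width: 0.0137
```

```bash
python3 - <<'E'
from h import *
p,R=pose();print(p)
H=m2w([.03,0,.027]); ax=Rm[:,1]
for q in [.1,.2,.3,.4,.5,.6]:
    Q=Ro.from_rotvec(ax*q).as_matrix()
    print(round(q,2),delta(H+Q@(p-H),Q@R),np.round(H+Q@(p-H),3))
E
```

```text
[0.4593868  0.20573128 0.05535982]
0.1 ([-0.342, -0.0, 0.131], [0.0, 1.146, 0.003]) [0.462 0.204 0.064]
0.2 ([-0.67, -0.001, 0.295], [0.0, 2.292, 0.005]) [0.466 0.203 0.072]
0.3 ([-0.979, -0.001, 0.491], [0.0, 3.438, 0.008]) [0.47 0.2  0.08]
0.4 ([-1.267, -0.002, 0.717], [0.0, 4.584, 0.011]) [0.476 0.198 0.087]
0.5 ([-1.532, -0.002, 0.97], [0.0, 5.73, 0.014]) [0.481 0.195 0.094]
0.6 ([-1.769, -0.003, 1.249], [0.0, 6.875, 0.016]) [0.488 0.192 0.1  ]
```

Emit:
arm_command([
  {"translation": [-0.17,0,0.06],"turn": [0,0.57,0]},
  {"translation": [-0.34,0,0.13],"turn": [0,1.15,0]},
  {"translation": [-0.51,0,0.21],"turn": [0,1.72,0]},
  {"translation": [-0.67,0,0.3],"turn": [0,2.29,0]},
  {"translation": [-0.83,0,0.39],"turn": [0,2.87,0]},
  {"translation": [-0.98,0,0.49],"turn": [0,3.44,0]},
  {"translation": [-1.13,0,0.6],"turn": [0,4.01,0]},
  {"translation": [-1.27,0,0.72],"turn": [0,4.58,0]},
  {"translation": [-1.4,0,0.84],"turn": [0,5.16,0]},
  {"translation": [-1.53,0,0.97],"turn": [0,5.73,0]},
  {"translation": [-1.66,0,1.11],"turn": [0,6.3,0]},
  {"translation": [-1.77,0,1.25],"turn": [0,6.88,0]},
])

```text
time_s: 5.85
ee_pos: [0.4875, 0.1921, 0.0998]
eef_rot: [-3.141, 0.967, 2.699]
force: [-2.3, -0.7, 0.1]
grip_width: 0.014
```

```bash
python3 - <<'E'
from h import *
o=ctrl.get_obs();print(o['force'],o['grip_width'],o['qpos'])
im=snap('scene','s4.png'); cv2.imwrite('pics/s4z.png',cv2.resize(im[170:270,190:320,::-1],None,fx=5,fy=5,interpolation=cv2.INTER_CUBIC))
E
```

```text
[-2.3278804  -0.67673161  0.074308  ] 0.014028747604904523 [ 0.15111998  0.6507175   1.42341861  0.3231885   1.58554871 -1.05774305]
```

View pics/s4z.png

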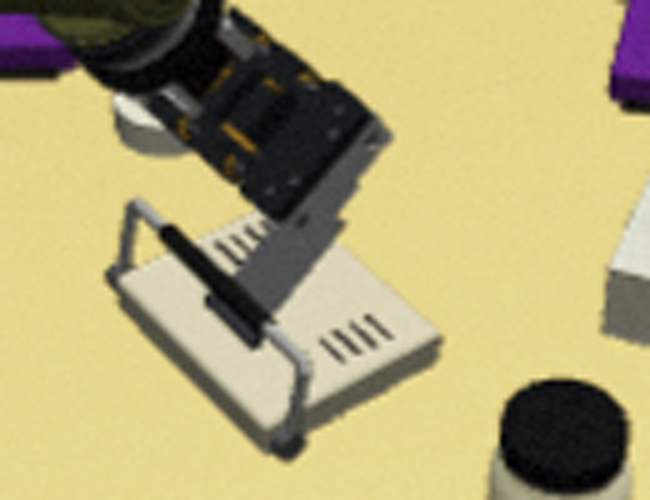

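The leg has come up and the monitor is unmoved. A small extra push will take it to the stop.

Emit:
arm_command([
  {"translation": [-0.08,0,0.03],"turn": [0,0.25,0]},
  {"translation": [-0.16,0,0.06],"turn": [0,0.5,0]},
  {"translation": [-0.16,0,0.06],"turn": [0,0.5,0]},
  {"translation": [-0.16,0,0.06],"turn": [0,0.5,0]},
])

```text
time_s: 6.23
ee_pos: [0.4906, 0.1908, 0.1019]
eef_rot: [-3.141, 0.927, 2.698]
force: [-1.3, -0.6, -0.9]
grip_width: 0.014
```

Emit:
arm_command([
  {"translation": [0,0,0],"turn": [0,0,0]},
  {"translation": [0,0,0],"turn": [0,0,0]},
  {"translation": [0,0,0],"turn": [0,0,0]},
  {"translation": [-0.7,0,0],"turn": [0,0,0]},
  {"translation": [-1.7,0,0],"turn": [0,0,0]},
  {"translation": [-3,0,0],"turn": [0,0,0]},
  {"translation": [-4,0,0],"turn": [0,0,0]},
  {"translation": [-4,0,0],"turn": [0,0,0]},
], gripper=44)

```text
time_s: 6.9
ee_pos: [0.5477, 0.1642, 0.186]
eef_rot: [3.135, 0.933, 2.692]
force: [0.3, 0.5, 0.2]
grip_width: 0.044
```

```bash
python3 - <<'E'
from h import *
o=ctrl.get_obs();print(o['force'],o['grip_width'],o['qpos'],pose()[0])
im=snap('scene','s5.png'); cv2.imwrite('pics/s5z.png',cv2.resize(im[170:270,190:320,::-1],None,fx=5,fy=5,interpolation=cv2.INTER_CUBIC))
for t in ('stand_foot','handle_bar'):
  print([(np.round(m['at'],1),round(m['score'],2)) for m in models.mark_of(t,'scene')])
a=np.arctan2(.010,-.080)
for q in (.6,.7): print(q,proj('scene',m2w([.03+.081*np.cos(a-q),0,.027+.081*np.sin(a-q)])))
print(delta([0,0,0],Rt([0,0,-1],Rm[:,0])))
for x in (.038,.047): print(m2w([x,0,.072]))
E
```

```text
[0.32801607 0.49151755 0.19665848] 0.04396502607036931 [ 0.09103962  0.68748375  1.15831854  0.3242626   1.84735509 -1.03585021] [0.54767703 0.16419832 0.18598044]
[(array([334.1, 180.9]), 0.78), (array([253.5, 208.1]), 0.76), (array([400.2, 281.5]), 0.67), (array([181.1, 171.8]), 0.4)]
[(array([233.8, 222. ]), 0.74), (array([377.4, 245.2]), 0.72), (array([337.1, 158.6]), 0.5)]
0.6 [[254.33806558 208.83983095]]
0.7 [[252.61903204 208.00686387]]
([15.917, -15.314, -9.094], [17.343, -5.775, 5.797])
[0.54428119 0.16280488 0.072     ]
[0.55240042 0.15892183 0.072     ]
```

View pics/s5z.png

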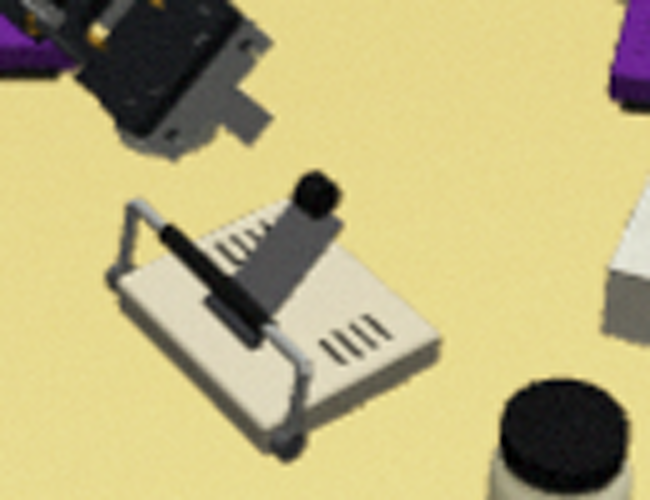

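The leg is out at about 0.67 rad, with the foot at (253.5,208). Next is the pose above the handle bar.

```bash
python3 - <<'E'
from h import *
print(delta([.5524,.1589,.16],Rt([0,0,-1],Rm[:,0])))
E
```

```text
([0.442, -0.093, 0.828], [17.343, -5.775, 5.797])
```

Emit:
arm_command([
  {"translation": [0.44,-0.09,0.83],"turn": [17.34,-5.78,5.8]},
  {"translation": [0.44,-0.09,0.83],"turn": [17.34,-5.78,5.8]},
  {"translation": [0.44,-0.09,0.83],"turn": [17.34,-5.78,5.8]},
  {"translation": [0.44,-0.09,0.83],"turn": [17.34,-5.78,5.8]},
  {"translation": [0.44,-0.09,0.83],"turn": [17.34,-5.78,5.8]},
  {"translation": [0.44,-0.09,0.83],"turn": [17.34,-5.78,5.8]},
  {"translation": [0.44,-0.09,0.83],"turn": [17.34,-5.78,5.8]},
  {"translation": [0.44,-0.09,0.83],"turn": [17.34,-5.78,5.8]},
  {"translation": [0.44,-0.09,0.83],"turn": [17.34,-5.78,5.8]},
  {"translation": [0.44,-0.09,0.83],"turn": [17.34,-5.78,5.8]},
  {"translation": [0.44,-0.09,0.83],"turn": [17.34,-5.78,5.8]},
  {"translation": [0.44,-0.09,0.83],"turn": [17.34,-5.78,5.8]},
], gripper=44)

```text
time_s: 8.05
ee_pos: [0.552, 0.159, 0.1598]
eef_rot: [-2.435, 1.499, 1.984]
force: [-0.1, -0.7, -0.7]
grip_width: 0.044
```

Emit:
arm_command([
  {"translation": [0,0,0],"turn": [0,0,0]},
  {"translation": [0,0,0],"turn": [0,0,0]},
])

```text
time_s: 8.22
ee_pos: [0.5521, 0.1594, 0.1601]
eef_rot: [-2.432, 1.496, 1.997]
force: [0.0, -0.5, -0.5]
grip_width: 0.044
```

```bash
python3 - <<'E'
from h import *
print(pose()[0],ctrl.get_obs()['qpos'],delta([.5524,.1589,.072],Rt([0,0,-1],Rm[:,0])))
E
```

```text
[0.55206929 0.15943462 0.16010978] [0.18538504 0.41978691 1.51500304 0.07753702 1.22574129 0.44189313] ([3.513, 0.191, 0.217], [1.863, -0.606, 0.613])
```

Emit:
arm_command([
  {"translation": [0.8,0.1,0.1],"turn": [0.93,-0.3,0.3]},
  {"translation": [1.6,0.15,0.15],"turn": [1.86,-0.61,0.61]},
  {"translation": [2.1,0.11,0.13],"turn": [1.86,-0.61,0.61]},
  {"translation": [2.1,0.11,0.13],"turn": [1.86,-0.61,0.61]},
])

```text
time_s: 8.55
ee_pos: [0.5515, 0.1583, 0.1049]
eef_rot: [-0.854, 1.566, -2.872]
force: [-0.2, 0.0, -0.4]
grip_width: 0.0436
```

```bash
python3 - <<'E'
from h import *
print(pose()[0],delta([.5524,.1589,.072],Rt([0,0,-1],Rm[:,0])))
im=snap('scene','s6.png'); cv2.imwrite('pics/s6z.png',cv2.resize(im[150:270,180:320,::-1],None,fx=5,fy=5,interpolation=cv2.INTER_CUBIC))
E
```

```text
[0.55147096 0.15826565 0.10486275] ([1.314, 0.027, -0.043], [-0.009, 0.037, 0.043])
```

View pics/s6z.png

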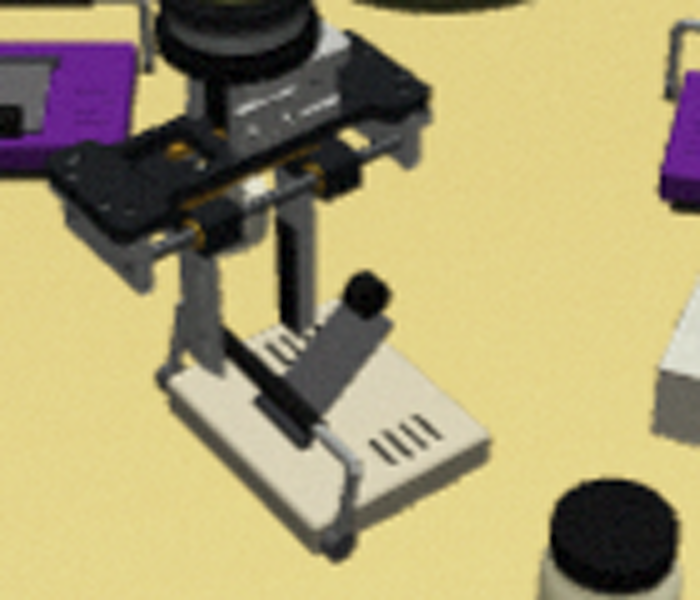

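Emit:
arm_command([
  {"translation": [0.5,0.02,-0.04],"turn": [0,0,0]},
  {"translation": [1.0,0.02,-0.04],"turn": [0,0,0]},
  {"translation": [1.3,0.02,-0.04],"turn": [0,0,0]},
  {"translation": [1.3,0.02,-0.04],"turn": [0,0,0]},
])

```text
time_s: 8.93
ee_pos: [0.5533, 0.1587, 0.0736]
eef_rot: [-0.28, 1.568, -2.301]
force: [-0.9, -0.6, -0.1]
grip_width: 0.044
```

```bash
python3 - <<'E'
from h import *
print(pose()[0],ctrl.get_obs()['force'],delta([.5524,.1589,.072],Rt([0,0,-1],Rm[:,0])))
im=snap('scene','s7.png'); cv2.imwrite('pics/s7z.png',cv2.resize(im[150:270,180:320,::-1],None,fx=5,fy=5,interpolation=cv2.INTER_CUBIC))
E
```

```text
[0.55333268 0.158668   0.07356441] [-0.90602822 -0.59730429 -0.05269682] ([0.063, -0.038, 0.008], [-0.056, 0.026, 0.008])
```

View pics/s7z.png

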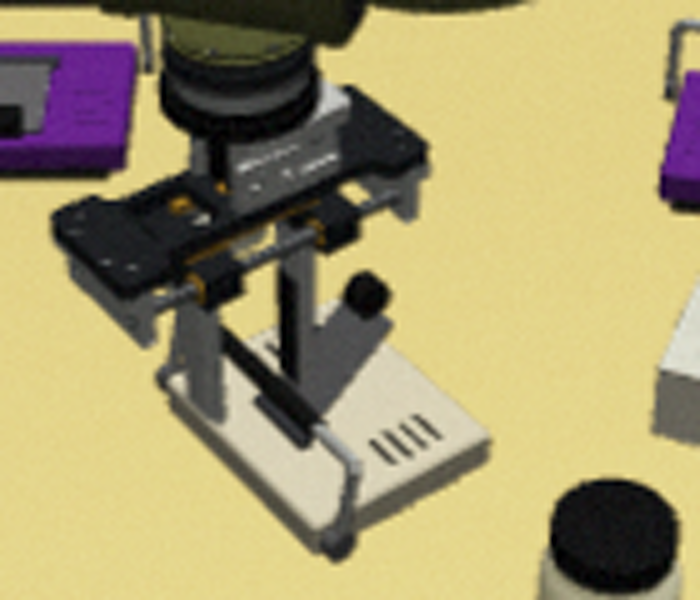

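The bar is between the fingers and they are clear of the leg. Closing.

Emit:
arm_command([
  {"translation": [0.04,0,0],"turn": [0,0,0]},
  {"translation": [0.04,0,0],"turn": [0,0,0]},
  {"translation": [0.04,0,0],"turn": [0,0,0]},
  {"translation": [0.04,0,0],"turn": [0,0,0]},
  {"translation": [0.04,0,0],"turn": [0,0,0]},
  {"translation": [0.04,0,0],"turn": [0,0,0]},
  {"translation": [0.04,0,0],"turn": [0,0,0]},
  {"translation": [0.04,0,0],"turn": [0,0,0]},
], gripper=6, force=25)

```text
time_s: 9.65
ee_pos: [0.5542, 0.1591, 0.0749]
eef_rot: [1.391, 1.569, -0.631]
force: [-0.7, 1.0, 2.6]
grip_width: 0.0114
```

```bash
python3 - <<'E'
from h import *
o=ctrl.get_obs();p,R=pose();print(p,np.round(R,3),o['force'],o['grip_width'])
im=snap('scene','s8.png'); cv2.imwrite('pics/s8z.png',cv2.resize(im[150:270,180:320,::-1],None,fx=5,fy=5,interpolation=cv2.INTER_CUBIC))
w=lambda t:np.array([.110*np.cos(t)-.009*np.sin(t),.110*np.sin(t)+.009*np.cos(t)])
for d in (0,15,30,45,60,75,85,95,102,109):
    v=(w(np.radians(d))-w(0))/.025; print(d,'up',round(v[1],2),'xh',round(v[0],2))
E
```

```text
[0.55423833 0.15909352 0.07489766] [[ 0.002  0.9   -0.436]
 [-0.001 -0.436 -0.9  ]
 [-1.     0.002  0.   ]] [-0.70192788  1.00423478  2.57931901] 0.011350612327031153
0 up 0.0 xh 0.0
15 up 1.13 xh -0.24
30 up 2.15 xh -0.77
45 up 3.01 xh -1.54
60 up 3.63 xh -2.51
75 up 3.98 xh -3.61
85 up 4.05 xh -4.38
95 up 3.99 xh -5.14
102 up 3.87 xh -5.67
109 up 3.68 xh -6.17
```

View pics/s8z.png

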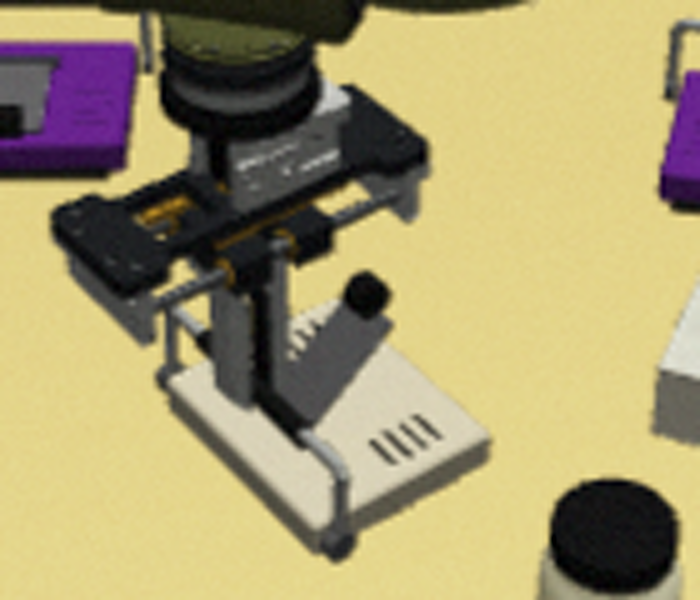

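Emit:
arm_command([
  {"translation": [-0.38,-0.05,0],"turn": [0,0,0]},
  {"translation": [-0.76,-0.13,0],"turn": [0,0,0]},
  {"translation": [-1.13,-0.24,0],"turn": [0,0,0]},
  {"translation": [-1.5,-0.4,0],"turn": [0,0,0]},
  {"translation": [-1.85,-0.58,0],"turn": [0,0,0]},
  {"translation": [-2.15,-0.77,0],"turn": [0,0,0]},
  {"translation": [-2.46,-1.0,0],"turn": [0,0,0]},
  {"translation": [-2.75,-1.27,0],"turn": [0,0,0]},
  {"translation": [-3.01,-1.54,0],"turn": [0,0,0]},
  {"translation": [-3.35,-2.0,0],"turn": [0,0,0]},
  {"translation": [-3.63,-2.51,0],"turn": [0,0,0]},
  {"translation": [-3.63,-2.51,0],"turn": [0,0,0]},
])

```text
time_s: 10.7
ee_pos: [0.4964, 0.1875, 0.1669]
eef_rot: [1.741, 1.568, -0.28]
force: [0.2, 0.0, -0.0]
grip_width: 0.0114
```

```bash
python3 - <<'E'
from h import *
o=ctrl.get_obs();p,R=pose();print(p,o['force'],o['grip_width'])
im=snap('scene','s9.png'); cv2.imwrite('pics/s9z.png',cv2.resize(im[120:260,170:320,::-1],None,fx=4,fy=4,interpolation=cv2.INTER_CUBIC))
E
```

```text
[0.49637472 0.18754564 0.16685579] [ 0.15344101  0.01001558 -0.02067909] 0.011350660120639483
```

View pics/s9z.png

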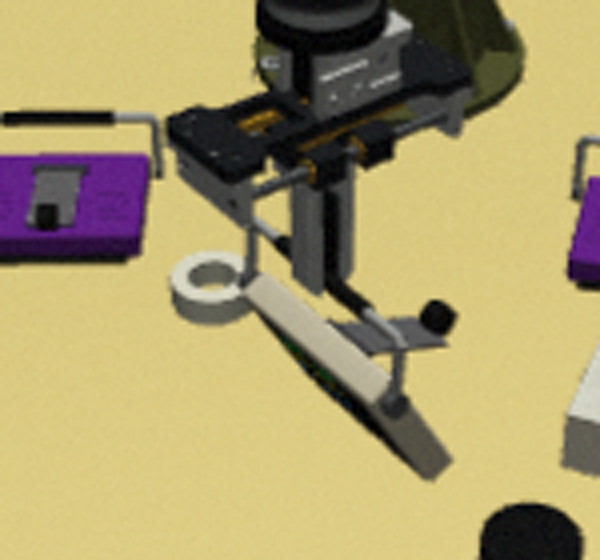

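It has rotated about 60° about its lower edge, with the screen beginning to show. Carrying on past vertical.

Emit:
arm_command([
  {"translation": [-0.14,-0.35,0],"turn": [0,0,0]},
  {"translation": [-0.25,-0.72,0],"turn": [0,0,0]},
  {"translation": [-0.33,-1.1,0],"turn": [0,0,0]},
  {"translation": [-0.38,-1.48,0],"turn": [0,0,0]},
  {"translation": [-0.39,-1.87,0],"turn": [0,0,0]},
  {"translation": [-0.37,-2.25,0],"turn": [0,0,0]},
  {"translation": [-0.33,-2.63,0],"turn": [0,0,0]},
  {"translation": [-0.33,-2.63,0],"turn": [0,0,0]},
])

```text
time_s: 11.42
ee_pos: [0.4369, 0.2163, 0.1743]
eef_rot: [1.869, 1.569, -0.152]
force: [-2.2, 0.8, 10.5]
grip_width: 0.0116
```

```bash
python3 - <<'E'
from h import *
o=ctrl.get_obs();p,R=pose();print(p,o['force'],o['grip_width'])
im=snap('scene','s10.png'); cv2.imwrite('pics/s10z.png',cv2.resize(im[110:250,170:320,::-1],None,fx=4,fy=4,interpolation=cv2.INTER_CUBIC))
E
```

```text
[0.43691357 0.21633769 0.17431826] [-2.23439029  0.79974538 10.47708498] 0.01159394441542477
```

View pics/s10z.png

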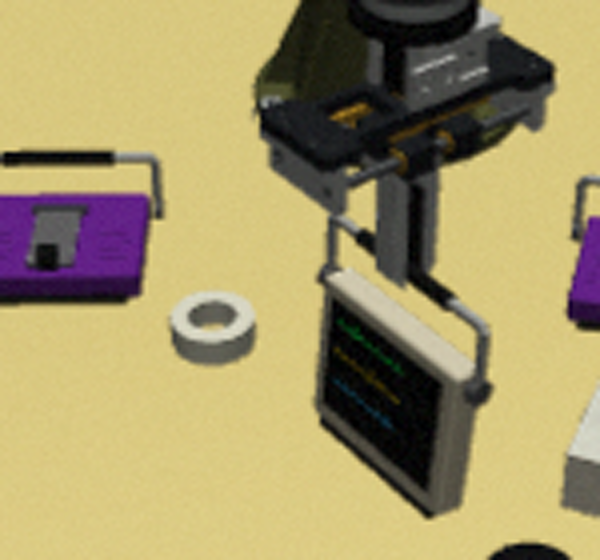

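It is upright with the screen showing and the edge on the table, pressing lightly at 10 N. Now I lean it back onto the leg.

Emit:
arm_command([
  {"translation": [-0.05,-0.25,0],"turn": [0,0,0]},
  {"translation": [0.0,-0.45,0],"turn": [0,0,0]},
  {"translation": [0.06,-0.62,0],"turn": [0,0,0]},
  {"translation": [0.14,-0.8,0],"turn": [0,0,0]},
  {"translation": [0.2,-0.95,0],"turn": [0,0,0]},
  {"translation": [0.24,-1.03,0],"turn": [0,0,0]},
  {"translation": [0.24,-1.03,0],"turn": [0,0,0]},
])

```text
time_s: 12.05
ee_pos: [0.414, 0.2268, 0.1675]
eef_rot: [0.686, 1.569, -1.336]
force: [-4.6, -0.7, 9.4]
grip_width: 0.0114
```

```bash
python3 - <<'E'
from h import *
o=ctrl.get_obs();p,R=pose();print(p,o['force'],o['grip_width'])
im=snap('scene','s11.png'); cv2.imwrite('pics/s11z.png',cv2.resize(im[110:250,170:320,::-1],None,fx=4,fy=4,interpolation=cv2.INTER_CUBIC))
E
```

```text
[0.41403176 0.22682015 0.16751443] [-4.56372722 -0.68722958  9.37332553] 0.011381573938315168
```

View pics/s11z.png

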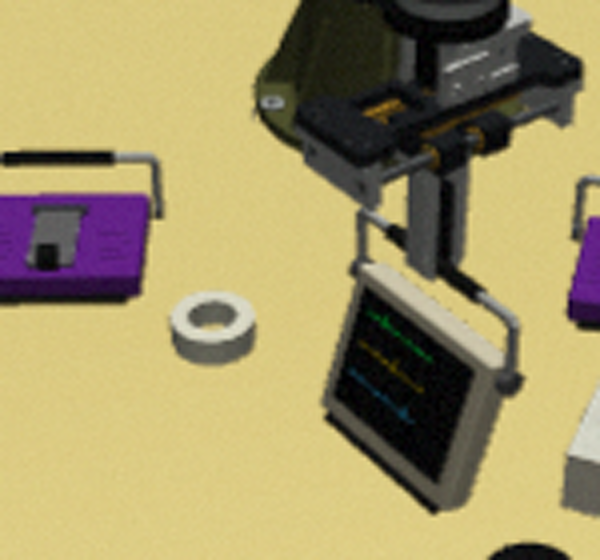

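Emit:
arm_command([
  {"translation": [-0.06,0.04,0],"turn": [0,0,0]},
  {"translation": [-0.06,0.06,0],"turn": [0,0,0]},
  {"translation": [-0.06,0.06,0],"turn": [0,0,0]},
])

```text
time_s: 12.35
ee_pos: [0.4162, 0.2258, 0.1687]
eef_rot: [0.843, 1.569, -1.179]
force: [-2.3, -0.5, 2.4]
grip_width: 0.0113
```

```bash
python3 - <<'E'
from h import *
o=ctrl.get_obs();p,R=pose();print(p,o['force'],o['grip_width'])
im=snap('scene','s12.png'); cv2.imwrite('pics/s12z.png',cv2.resize(im[160:250,235:315,::-1],None,fx=6,fy=6,interpolation=cv2.INTER_CUBIC))
E
```

```text
[0.41617478 0.22577992 0.16870927] [-2.25847163 -0.51929963  2.43212882] 0.011313802873000869
```

View pics/s12z.png

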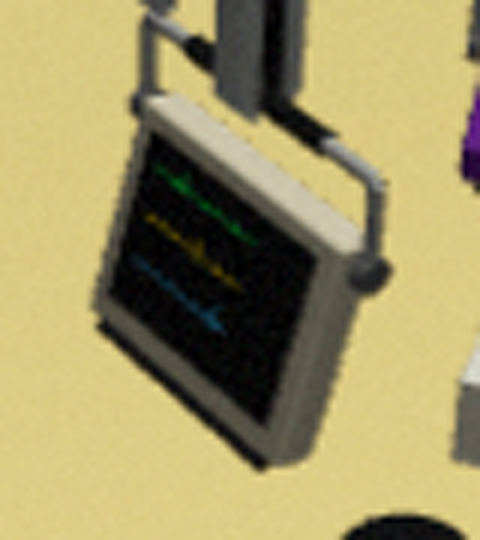

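```bash
cat > fit.py <<'E'
from h import *
def fit(z,off,sc):
    z=np.array(off)+(np.array(z)+.5)/sc-.5
    P0=np.array([(.06,-.07,0),(.06,.07,0),(-.06,-.07,0),(-.06,.07,0)])
    def rot(p): # x elevation th
        return Ro.from_euler('z',p[2])*Ro.from_euler('y',-p[3])
    def o(p): return np.array([p[0],p[1],.004])-rot(p).apply([-.06,0,.004])
    def f(p): return (proj('scene',rot(p).apply(P0)+o(p))-z).ravel()
    s=least_squares(f,[.45,.21,-.446,1.9]); 
    print('cost',s.cost,'lean',np.degrees(s.x[3])-90,'yaw',s.x[2],'origin',o(s.x),'moved',np.linalg.norm(o(s.x)-[MX,MY,0]))
E
python3 - <<'E'
from fit import *
fit([(148,105),(325,258),(95,305),(268,455)],(235,160),6)
E
```

```text
cost 10.935120658099885 lean 11.578588460796155 yaw -0.5191237956909953 origin [0.43689515 0.21297808 0.06358187] moved 0.10260570946623399
```

Emit:
arm_command([
  {"translation": [0,0,0],"turn": [0,0,0]},
  {"translation": [0,0,0],"turn": [0,0,0]},
  {"translation": [0,0,0],"turn": [0,0,0]},
  {"translation": [0,0,0],"turn": [0,0,0]},
  {"translation": [0,0,0],"turn": [0,0,0]},
  {"translation": [-0.2,0,0],"turn": [0,0,0]},
  {"translation": [-0.6,0,0],"turn": [0,0,0]},
  {"translation": [-1.2,0,0],"turn": [0,0,0]},
  {"translation": [-2,0,0],"turn": [0,0,0]},
  {"translation": [-3,0,0],"turn": [0,0,0]},
  {"translation": [-4,0,0],"turn": [0,0,0]},
  {"translation": [-5,0,0],"turn": [0,0,0]},
], gripper=40)

```text
time_s: 13.4
ee_pos: [0.4162, 0.2259, 0.2962]
eef_rot: [1.599, 1.568, -0.423]
force: [-0.5, 0.2, -0.7]
grip_width: 0.04
```

Emit:
arm_command([
  {"translation": [-1,0,0],"turn": [0,0,0]},
  {"translation": [-2,0,0],"turn": [0,0,0]},
  {"translation": [-2,0,0],"turn": [0,0,0]},
  {"translation": [-2,0,0],"turn": [0,0,0]},
  {"translation": [-2,0,0],"turn": [0,0,0]},
  {"translation": [-2,0,0],"turn": [0,0,0]},
])

```text
time_s: 13.9
ee_pos: [0.4161, 0.2259, 0.3431]
eef_rot: [0.474, 1.569, -1.548]
force: [-0.8, -0.2, -0.1]
grip_width: 0.0404
```

```bash
python3 - <<'E'
from h import *
o=ctrl.get_obs();p,R=pose();print(p,o['force'],o['grip_width'])
im=snap('scene','s13.png'); cv2.imwrite('pics/s13z.png',cv2.resize(im[160:250,235:315,::-1],None,fx=6,fy=6,interpolation=cv2.INTER_CUBIC))
im=snap('top','t13.png'); cv2.imwrite('pics/t13z.png',cv2.resize(im[110:230,170:330,::-1],None,fx=4,fy=4,interpolation=cv2.INTER_CUBIC))
E
```

```text
[0.41605629 0.22591652 0.34307263] [-0.83726689 -0.21222839 -0.0767577 ] 0.04035771677469753
```

View pics/s13z.png

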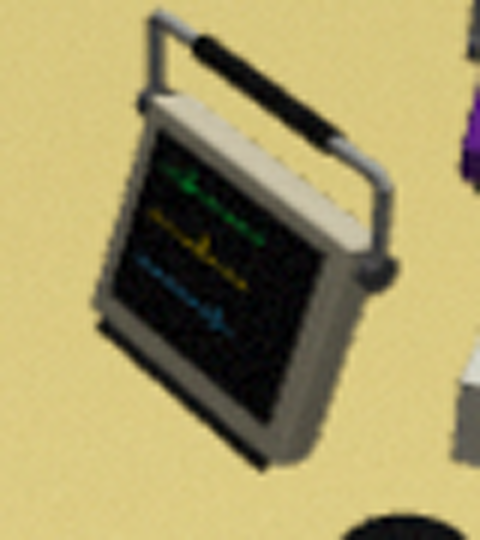

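View pics/t13z.png

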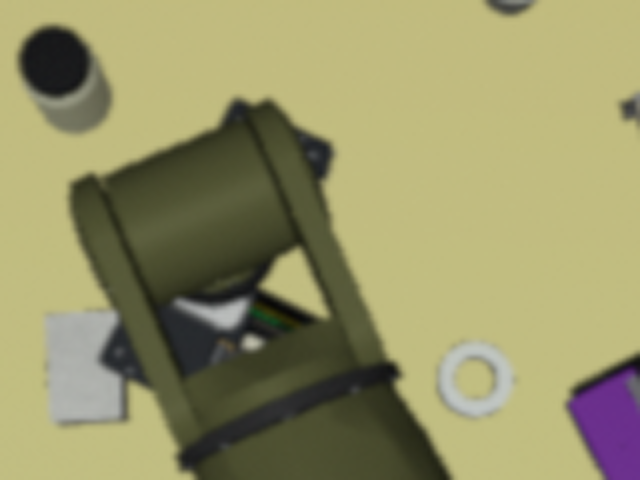

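The monitor stands by itself. I'll move the arm aside and verify the lean and the leg with both cameras.

Emit:
arm_command([
  {"translation": [0,5,10],"turn": [0,0,0]},
  {"translation": [0,5,10],"turn": [0,0,0]},
  {"translation": [0,5,10],"turn": [0,0,0]},
  {"translation": [0,5,10],"turn": [0,0,0]},
  {"translation": [0,5,10],"turn": [0,0,0]},
  {"translation": [0,5,10],"turn": [0,0,0]},
  {"translation": [0,5,10],"turn": [0,0,0]},
  {"translation": [0,5,10],"turn": [0,0,0]},
  {"translation": [0,5,10],"turn": [0,0,0]},
  {"translation": [0,5,10],"turn": [0,0,0]},
  {"translation": [0,5,10],"turn": [0,0,0]},
  {"translation": [0,5,10],"turn": [0,0,0]},
])

```text
time_s: 15.0
ee_pos: [0.4198, -0.0524, 0.3442]
eef_rot: [1.226, 1.569, -0.794]
force: [0.7, 1.0, -1.0]
grip_width: 0.0399
```

```bash
python3 - <<'E'
from fit import *
print(pose()[0])
im=snap('scene','s14.png'); cv2.imwrite('pics/s14z.png',cv2.resize(im[160:250,235:315,::-1],None,fx=6,fy=6,interpolation=cv2.INTER_CUBIC))
a=cv2.imread('pics/s13.png')[185:250,245:300].astype(int);b=cv2.imread('pics/s14.png')[185:250,245:300].astype(int);print('diff',abs(a-b).mean(),abs(a-b).max())
im=snap('top','t14.png'); cv2.imwrite('pics/t14z.png',cv2.resize(im[130:230,200:310,::-1],None,fx=5,fy=5,interpolation=cv2.INTER_CUBIC))
fit([(150,108),(333,262),(95,305),(268,455)],(235,160),6)
# predicted for lean 19
R=Ro.from_euler('z',-.46)*Ro.from_euler('y',-np.radians(109))
E
```

```text
[ 0.41980131 -0.05242637  0.34420946]
diff 2.913006993006993 17
cost 13.414570027898348 lean 12.76111573008555 yaw -0.5134202824823884 origin [0.43728121 0.21439331 0.06340152] moved 0.10269539092510398
```

View pics/s14z.png

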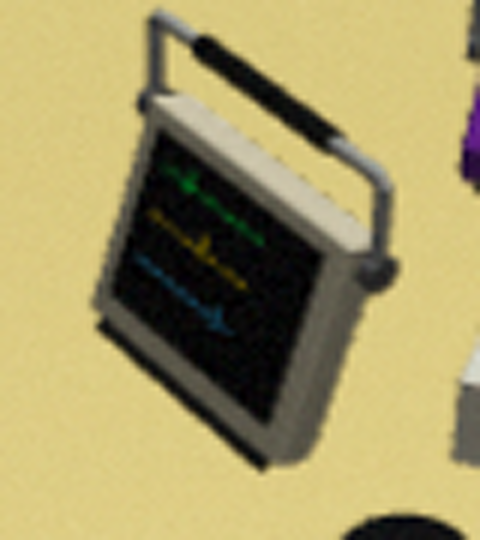

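View pics/t14z.png

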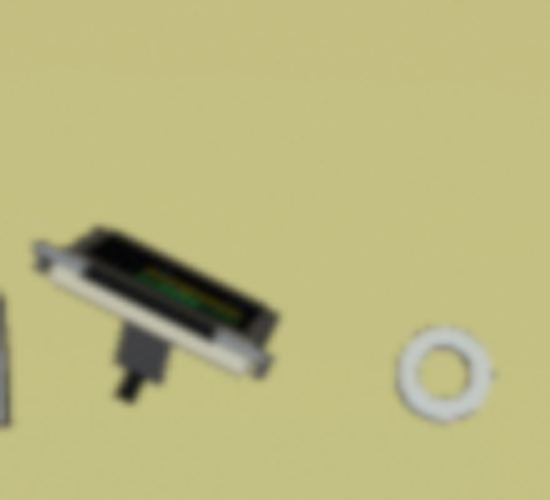

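```bash
python3 - <<'E'
from h import *
zs=np.array([235,160])+(np.array([(150,108),(333,262),(95,305),(268,455),(150,102),(378,272)])+.5)/6-.5
Ps=np.array([(.06,-.07,0),(.06,.07,0),(-.06,-.07,0),(-.06,.07,0),(.05,-.077,.013),(.05,.077,.013)])
zt=np.array([200,130])+(np.array([(98,228),(280,315),(48,272),(250,375),(127,388)])+.5)/5-.5
def rot(p): return Ro.from_euler('z',p[2])*Ro.from_euler('y',-p[3])
def o(p): return np.array([p[0],p[1],.004])-rot(p).apply([-.06,0,.004])
def foot(q):
    a=np.arctan2(.010,-.080)-q; return (.03+.081*np.cos(a),0,.027+.081*np.sin(a))
def f(p):
    Pt=np.array([(-.06,.07,0),(-.06,-.07,0),(.06,.07,.024),(.06,-.07,.024),foot(p[4])])
    return np.r_[(proj('scene',rot(p).apply(Ps)+o(p))+p[5:7]-zs).ravel(),(proj('top',rot(p).apply(Pt)+o(p))+p[7:9]-zt).ravel(),p[5:]]
s=least_squares(f,[.45,.21,-.446,1.9,.65,0,0,0,0]);p=s.x
print(s.cost,np.round(p,3),'lean',np.degrees(p[3])-90,'org',o(p),'foot',rot(p).apply(foot(p[4]))+o(p))
print(np.round(s.fun,1))
E
```

```text
18.137216193568815 [ 0.445  0.21  -0.471  1.812  0.672 -0.049  0.41  -0.241 -0.137] lean 13.796553098965404 org [0.43562869 0.21474474 0.06322282] foot [0.36785779 0.2492951  0.01708407]
[-1.2 -2.6  1.3 -2.  -0.3  0.9  1.6  3.6  0.2 -0.4 -1.6  0.1  0.5 -0.5
  0.4  1.   0.1 -0.2 -0.8 -0.2  0.1  0.1 -0.   0.4 -0.2 -0.1]
```

```bash
python3 -c "
from h import *
o=ctrl.get_obs();print(o['time_s'],o['joint_vel']);print(ctrl.hand_in())"
```

```text
15.1 [-0.00568996  0.00032796 -0.00275239  0.00040454 -0.00023283 -0.00289776]
the job is handed in; nothing more can be done
None
```

I folded the monitor's leg out while it lay on its screen. Then I lifted it by the handle bar over its lower edge, leaned it back onto the leg and let go. I handed the job in at about 15 s; no verdict is reported.

**First pinch missed:** on the first try the jaws closed on the leg plate at 35 mm. I opened, shifted 6 mm outward and 4 mm up, and gripped the foot at 14 mm.

**Last checks, with the arm well clear:**

| Check | Measured | Needed |
|---|---|---|
| Leg angle | about 0.67 rad | 0.5 or more |
| Lean back | about 14° | 7° to 28° |
| Origin height | about 63 mm | 45 to 80 mm |
| Distance moved | about 0.10 m at most | under 0.2 m |
| Foot centre height | about 17 mm | under 20 mm |

- **Disagreement:** the lean and foot height do not match the nominal 19° and 11 mm. The corner fit was off by up to 3.6 pixels, so I put the difference down to the fit. That leaves little measured margin on foot height. The monitor had settled back by itself on release and looked to be resting on its foot.
- **At rest:** two pictures about a second apart showed no visible movement, and the screen faces the right way. The mean difference was 3 grey levels, which I took as image noise.

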